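# Set the thickness stop, unfold the crank and wind the sander head down onto its stop

### The job

Get the little green bench sander ready for the next pass: set the black stop dial on its head exactly three clicks clockwise from its anticlockwise end stop, flip the folded red crank handle up until it snaps fully upright, and only then wind the crank clockwise until the head has come down firmly on its stop post, snug but not forced. Leave the handle upright and let go of everything; the tools and offcuts lying about stay where they are.

Things in the scene. Friction and masses are not known exactly. Their poses are not given: they have to be found in the camera images.
- sander: Fixed green bench sander, foot 232 x 150 mm, column cap 72 x 78 mm at z = 155 mm (bolts to 159). Origin on the bench under the crank's vertical axis, z up; local -x points from the column along the drum housing, roughly to the robot; yaw within 0.2 rad of 0. Housing: local x -155 to -47 mm, y +-45 mm, top 162 mm high with the head up, with a dust collar to 173 mm.
- crank_axis (a point): Point on the crank's vertical axis at the height of the handle's pivot, 204 mm above the bench; axes as the sander's.
- grip_pivot (a point): Hinge pin of the folding handle at the outer end of the crank arm, 62 mm from the crank axis, 204 mm above the bench. Local x: opposite to the way the handle points (folded: radially outward; handle up: straight down); local y: hinge axis, level, square to the arm. The clevis cheeks reach 7 mm outward of the pin, are 24 mm across and end 4 mm above it.
- grip_tip (a point): Centre of the free end of the red handle sleeve, 78.5 mm from the pivot. Folded, the handle lies above the steel arm (22 mm wide, 14 mm below the pivot), pointing inward, its end 17 mm past the crank axis; up, it stands over the pivot. Sleeve 17 to 22 mm thick, from 18 to 78 mm from the pivot; it spins freely on its rod, so it can be held by a hand that does not turn.
- heel (a point): Middle of the upper face of the dark ribbed heel, a tab 14 mm wide, 6 mm thick, 5 to 40 mm beyond the hinge pin, opposite the handle; this point is 29 mm beyond the pin, 3 mm above it when folded. Pushing it down (about 5 N, clear space below down to the foot) kicks the handle out of its detent and up, by some 40 degrees at 19 mm.
- grip (a joint): Fold angle of the handle, rad: 0 folded flat, 1.571 up in working position, at its stop. A spring detent holds each end: about 0.13 N m to break out, over its crest 0.3 rad from either end, and it draws the handle home from there; in between friction (0.026 N m) keeps it about where it is left.
- crank (a joint): Crank angle, rad, growing clockwise seen from above; at 0 the arm points along the sander's local -x, at 1.571 along its local +y. One turn lowers the head 20 mm. Friction about 0.18 N m (3 N at the handle); it does not run back. Starts between 0.2 and 1.6; the stop comes after 0.9 to 1.5 turns.
- head (a joint): How far the head is down, m, from its top (0); travel to 0.044. At the third click it lands on the stop post at about 0.027, give or take 0.003: the post is re-adjusted by hand from job to job, so the stop must be felt. There the push at the handle rises some 0.2 N per mm beyond the 3 N of friction; each N more makes about 19 N on the post. Let go, the crank springs back a little and some 80 N stay.
- dial (a joint): Stop dial, rad, growing clockwise seen from above: 0 at the anticlockwise end stop, a click every 0.5236, last at 2.618; third click 1.571. About 0.13 N m carries it over a click, then it drops into place by itself. Each click brings another stop screw over the post. Starts 0, 1 or 2 clicks from the end stop.
- dial_grip (a point): Middle of the dial's black upright fin on its vertical axis, 183 mm above the bench with the head at 0. Fin 14 mm wide (local x), 48 long (local y), 20 high; a white line marks its pointer, local +y, which at the end stop faces the red dot (sander's local +y). Skirt below 52 mm wide. Axis 95 mm along -x and 65 mm along -y of the sander from the crank axis.
- stop_post: The fixed steel stop post with brass tip, 10 mm thick, about 98 mm high, standing on the sander's foot under the dial's stop screws. Origin on its axis at about bench height.
- calliper: Steel vernier calliper lying flat, 45 x 190 x 8 mm; origin under its middle. A bystander.
- walnut_block: Dark walnut blank lying flat, 68 x 105 x 20 mm; origin at the middle of one narrow end face. A bystander.

How it is judged:
By the outcome, as a careful person would: the job done as asked, in the order asked, and still so for the second after the job is handed in, with the robot touching nothing.
It also fails if it takes over 72 s, if anything falls off the work surface, if the arm or the gripper's body presses on something with over 40 N, if the wrist force passes 120 N, or if a joint passes its speed limit or range.

### The arm

A 7-joint arm with a two-finger parallel gripper is mounted at the origin on the work surface; the furniture and walls round the work are solid. World frame = base frame: x ahead of the robot, y to its left, z up, the work surface at z = 0. Lengths are in mm, angles in rad, forces in N, time in s.
With the tool pointing down it reaches from about 350 to 900 mm from the base axis. Payload 8.1 kg.
Tool frame: the origin (TCP) lies between the finger pads; the fingertips stand 19 mm ahead of it and the grasp point (between the pads) is the TCP; z points along the fingers, y is the line along which they close (so a half turn about z gives the same grasp; the last joint's range is limited). The gripper opens to 85 mm and grips with 20 to 120 N. Pads are 22 mm wide; open, the fingers measure 114 mm over their backs; the gripper's body (76 mm by 85 mm) begins 54 mm behind the grasp point. The pads swing forward as they close: fully open they stand 13 mm farther back than shut.
Start: joints at [1.235, 0.434, 0.025, 1.573, -0.012, 1.134, -0.075], TCP at [144.164, -608.159, 250.323] pointing down, gripper open.
Joint ranges: [-2.62, 2.62], [-0.44, 2.09], [-1.27, 1.32], [0.08, 2.57], [-1.32, 4.46], [0.12, 2], [-2.74, 2.74]. Speed limits (rad/s): [2.22, 2.22, 3.01, 3.01, 3.14, 3.14, 3.14].

### API

Orientations are given as [roll, pitch, yaw] about the fixed x, y, z axes, in that order (R = Rz(yaw) Ry(pitch) Rx(roll)).
In Python, from bench import * gives the robot as it stands. Calls block until the motion is done:
- reach(position, orientation): joint-space move of the TCP to a pose.
- servo_line(position, rot=None, velocity=150, f_stop=None): straight line of the TCP; rot=None keeps the orientation; velocity is the mean speed in mm/s. With f_stop (N) it stops when the force on the tool has changed by that much, and returns True; else False.
- move_joints(angles): joint-space move.
- open_jaws() and gripper_close(newtons=None): open the fingers fully, or close them until they stop; newtons is the grip in N (None keeps the last).
- pause(seconds).
- solve_ik(position, orientation): joint angles nearest the present ones, or None.
- state(): the state.
- grab_frame(name): name is "scene" or "top"; returns a dict with "pixels" (480x640x3 uint8, blue, green, red), "fx", "fy", "cx", "cy" (pixels), "xyz" and "attitude" of the camera in the world. Camera axes: x right, y down, z forward; pixel columns grow to the right and rows downward; lengths in mm; the calibration is good to about 2 mm. A picture is of the moment at which its call begins. There is no depth.
A pose or a line that the arm cannot do raises IKError and nothing moves.
- finish_job(): hands the job in; it is judged then, once.
The state is a dict: "time": time; "qpos": joint angles; "qd": joint speeds; "tau": joint torques, N m; "eef_pos": TCP position; "tcp_rot": TCP orientation; "contact_force": force on the tool from outside, world axes, zero at the start; "ft_torque": the same for the moment, N m; "opening": finger opening in mm; "finger_force": force on a finger pad.
Only numpy, scipy, OpenCV 4.12 (cv2) and the standard library are available. Lean on these libraries where they do the work, as an engineer would, in place of code of your own. Each camera call takes 0.05 s, during which the arm holds its last target. There are 200 camera calls.

## Working session

There is one attempt and no reset: what is moved stays moved. The work goes in short steps, each a Python script; the robot and the scene stay as the last script left them, time stands still between calls to the robot, and variables do not carry over. Pictures are saved under pics/ and viewed, at most 12 in all, crops included, and the job is handed in when it is done.

```bash
mkdir -p pics; ls
python3 - <<'E'
from bench import *
import cv2
for n in("scene","top"):
    f=grab_frame(n); cv2.imwrite(f"pics/{n}0.png",f["pixels"]); print({k:v for k,v in f.items() if k!="pixels"})
s=state(); print(s)
E
```

```text
pics
{'fx': 474.13716294384494, 'fy': 474.13716294384494, 'cx': 312.4229808431106, 'cy': 238.40575292323953, 'xyz': array([-207.25636528,  440.175639  ,  534.93909248]), 'attitude': array([-2.04503006, -0.02428415, -2.07020011])}
{'fx': 537.0111094257086, 'fy': 537.0111094257086, 'cx': 318.2232301798203, 'cy': 248.60024866641703, 'xyz': array([ 365.08583867,   74.67609513, 1147.11177807]), 'attitude': array([-3.07539175, -0.00825848, -1.59800849])}
{'time': 0.1, 'qpos': array([ 1.2354161 ,  0.43515177,  0.02497713,  1.57398265, -0.01158081,
        1.13399233, -0.07507963]), 'qd': array([ 0.0021704 , -0.00187358, -0.00070555, -0.00326817,  0.0001536 ,
        0.00099301, -0.00089214]), 'tau': array([ 2.92651683e-03, -6.71749234e+01,  1.02821734e+00, -3.16902316e+01,
        1.57854077e-02,  7.28900515e-03,  8.73985641e-06]), 'eef_pos': array([ 144.02700419, -607.75587899,  249.61450177]), 'tcp_rot': array([-3.14021081e+00,  1.45615598e-04,  2.32736459e-01]), 'contact_force': array([-0.1632022 ,  0.64133898, -1.20285662]), 'ft_torque': array([ 0.02708352,  0.02409019, -0.01983589]), 'finger_force': 0.0, 'opening': 85.14259875863432}
```

View pics/scene0.png

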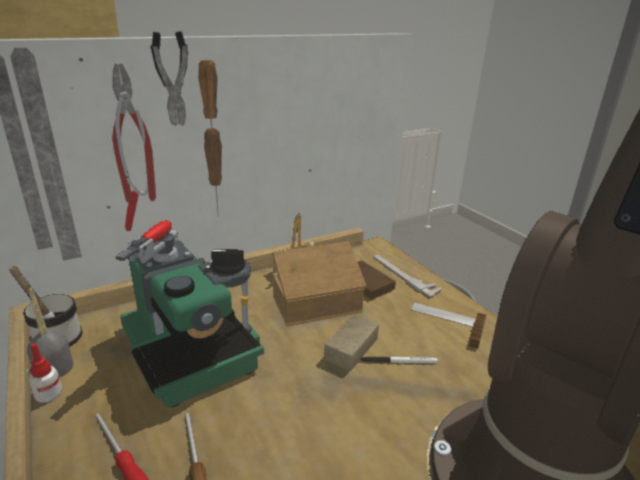

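View pics/top0.png

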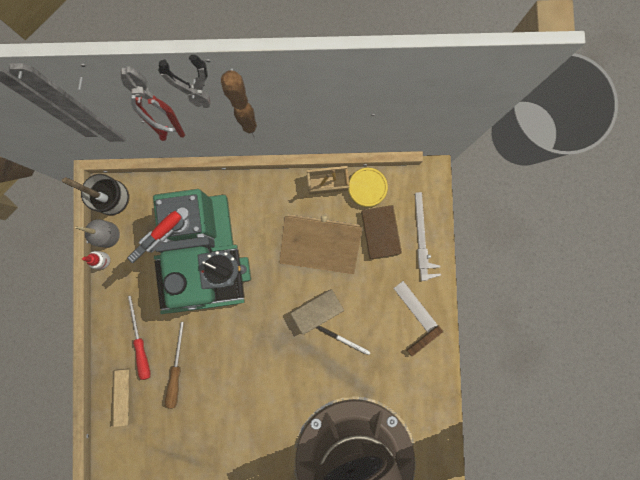

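Scene: sander left-centre (scene px ~190,310), dial at scene (228,260). Top: red handle from (183,212) to (153,238), heel near (133,258), dial at (218,268) with its white line pointing up-left; the column cap is near (180,215).

```bash
cat > h.py <<'E'
from bench import *
import cv2, numpy as np
from scipy.spatial.transform import Rotation as Ro
def ray(f,u,v):
    d=Ro.from_euler('xyz',f["attitude"]).as_matrix()@np.array([(u-f["cx"])/f["fx"],(v-f["cy"])/f["fy"],1.])
    return np.array(f["xyz"]),d
def onz(f,u,v,z):
    o,d=ray(f,u,v); return o+d*(z-o[2])/d[2]
def proj(f,p):
    c=Ro.from_euler('xyz',f["attitude"]).as_matrix().T@(np.array(p)-f["xyz"]); return np.array([f["fx"]*c[0]/c[2]+f["cx"],f["fy"]*c[1]/c[2]+f["cy"]])
def red(px,x0,x1,y0,y1):
    b,g,r=[px[...,i].astype(int) for i in range(3)]
    m=((r>110)&(g<70)&(b<70)).astype(np.uint8); k=np.zeros_like(m); k[y0:y1,x0:x1]=m[y0:y1,x0:x1]
    return k
E
python3 - <<'E'
from h import *
f=grab_frame("top")
m=red(f["pixels"],130,220,190,275)
c=max(cv2.findContours(m,0,2)[0],key=cv2.contourArea)
r=cv2.minAreaRect(c); print(r)
bx=cv2.boxPoints(r); 
for p in bx: print(p,onz(f,*p,206)[:2])
hsv=cv2.cvtColor(f["pixels"],cv2.COLOR_BGR2HSV)
g=cv2.inRange(hsv,(60,80,30),(90,255,255)); ys,xs=np.nonzero(g[170:330,130:270]); print(xs.min()+130,xs.max()+130,ys.min()+170,ys.max()+170)
cr=cv2.resize(f["pixels"][180:320,120:260],None,fx=4.2,fy=4.2,interpolation=cv2.INTER_CUBIC); 
s=grab_frame("scene"); c2=cv2.resize(s["pixels"][210:410,110:280],None,fx=3,fy=3,interpolation=cv2.INTER_CUBIC)
cv2.imwrite("pics/c1.png",cr); cv2.imwrite("pics/c2.png",c2)
E
```

```text
((165.25003051757812, 225.2500457763672), (12.020814895629883, 33.941123962402344), 45.0)
[149.00003 233.00005] [462.59791762 361.38900468]
[173.00003 209.00005] [503.93204389 318.97402686]
[181.50003 217.50005] [488.48010097 304.19780194]
[157.50003 241.50005] [447.2352939  346.62308564]
154 249 190 311
```

View pics/c1.png

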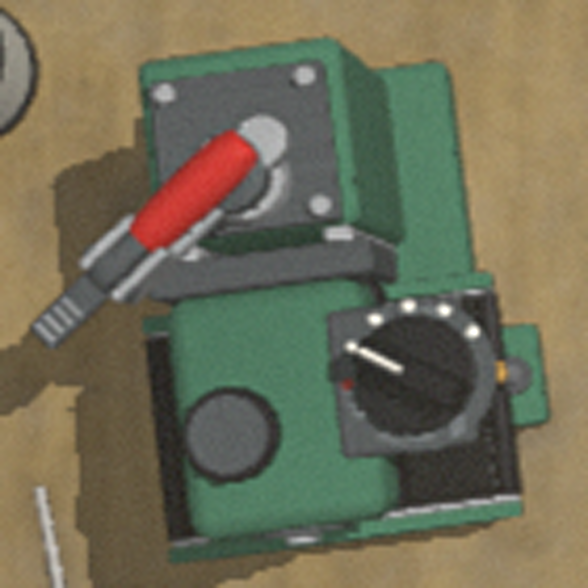

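View pics/c2.png

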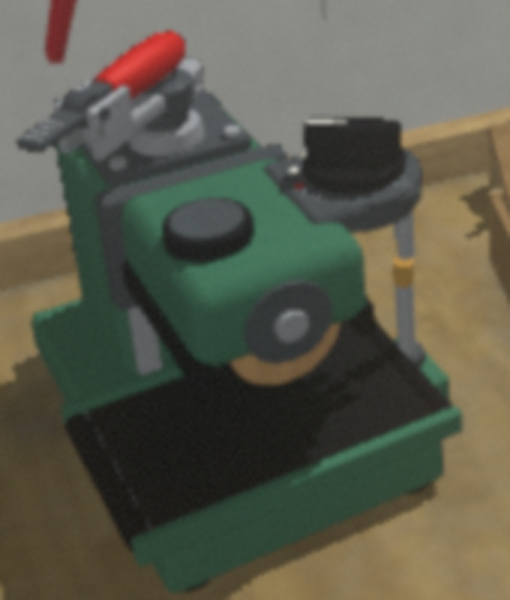

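Crop of top (4.2x): cap bolts at (163,93), (305,75), (320,205); dial centre ~(413,373), white pointer from (400,370) to (350,347) one click past the red dot (347,384); handle folded, heel end at (48,335). The scene crop confirms the folded handle and the stop post under the dial.

Run:
```python
from h import *
f=grab_frame("top"); s=grab_frame("scene")
P=lambda u,v,z: onz(f,120+u/4.2,180+v/4.2,z)[:2]
A,B,C=P(163,93,159),P(305,75,159),P(320,205,159)
print("bolts",A,B,C); v=A-B; print("yaw y-edge",np.arctan2(-v[0],v[1])); v=B-C; print("yaw x-edge",np.arctan2(v[1],v[0]), np.linalg.norm(A-B),np.linalg.norm(B-C))
m=red(f["pixels"],130,220,190,275); c=max(cv2.findContours(m,0,2)[0],key=cv2.contourArea)
bx=cv2.boxPoints(cv2.minAreaRect(c)); w=np.array([onz(f,*p,204)[:2] for p in bx])
near=(w[0]+w[3])/2; tip=(w[1]+w[2])/2; d=(tip-near)/np.linalg.norm(tip-near)
tip2=near+60*d; piv=near-18*d; ax=piv+62*d
print("near",near,"tip",tip,"axis",ax,"piv",piv,"d",d)
D=P(413,373,175); print("dial skirt",D); v=D-ax; print("yaw by dial",np.arctan2(v[1],v[0])-np.arctan2(-65,-95), np.linalg.norm(v),np.hypot(95,65))
a,b=P(400,370,193),P(350,347,193); v=b-a; print("pointer world ang",np.arctan2(v[1],v[0]))
v=P(347,384,168)-D; print("reddot ang",np.arctan2(v[1],v[0]))
# scene check: red
ms=red(s["pixels"],125,190,210,255); c=max(cv2.findContours(ms,0,2)[0],key=cv2.contourArea); q=cv2.boxPoints(cv2.minAreaRect(c)); print(q)
for n,p in (("near",near),("tip",tip)): print(n,proj(s,[*p,204]))
print("dial fin top proj",proj(s,[*D,193]))
```

```text
bolts [524.32712911 357.24303977] [530.70887804 294.73523492] [472.93867459 288.83813466]
yaw y-edge 0.10174270776201716
yaw x-edge 0.10172622493955034 62.83273340182691 58.0704072471313
near [455.10750926 354.59966211] tip [496.48472208 312.08938237] axis [485.79716959 323.06960107] piv [442.55264821 367.49832344] d [ 0.69749228 -0.7165923 ]
dial skirt [397.5228964  246.33314105]
yaw by dial 0.11553997446580855 116.96508711615358 115.10864433221339
pointer world ang 1.11434830327409
reddot ang 1.696116073151865
[[140.8764  234.20226]
 [166.85394 217.9663 ]
 [173.0899  227.94383]
 [147.11237 244.1798 ]]
near [143.57605522 241.68406414]
tip [165.95115089 225.39854364]
dial fin top proj [227.08817894 249.55916857]
```

Measured: axis ≈ (485.8, 323.1), yaw ≈ 0.105, dial ≈ (397.8, 247.2), dial at click 1. These agree with the given dimensions to within 2 mm. Turning the dial two clicks clockwise.

Run:
```python
from h import *
X,Y=397.8,247.2
print(solve_ik([X,Y,290],[np.pi,0,1.152]), solve_ik([X,Y,290],[np.pi,0,0.06]))
reach([144,-500,350],[np.pi,0,.23]) if False else None
reach([X,Y,300],[np.pi,0,1.152])
hit=servo_line([X,Y,196],velocity=80,f_stop=15); print("hit",hit,state()["eef_pos"])
if not hit:
    gripper_close(40); s=state(); print(s["opening"],s["contact_force"],s["ft_torque"],s["time"])
    for y in np.linspace(1.152,.06,7)[1:]:
        servo_line([X,Y,196],rot=[np.pi,0,y],velocity=60); s=state(); print(round(y,2),s["tcp_rot"][2],s["ft_torque"],s["contact_force"],s["time"])
    open_jaws(); servo_line([X,Y,300],velocity=150)
    print(state()["time"])
    reach([380,150,330],[np.pi,0,.06])
f=grab_frame("top"); cv2.imwrite("pics/d1.png",cv2.resize(f["pixels"][180:320,120:260],None,fx=4.2,fy=4.2,interpolation=cv2.INTER_CUBIC)); print(state()["time"])
```

```text
[ 0.16566639  0.29804967 -1.02675235  1.82075417  0.275563    1.17696399
 -1.36778747] [-0.85238644  0.13770877  0.20795429  1.89150011 -0.03156105  1.11551124
 -2.14325997]
hit False [398.0325236  247.4425412  196.42838146]
12.706367023462208 [ 4.88090019 -2.72826343  2.18831581] [-0.32082894 -0.99342472 -0.00621542] 5.525
0.97 0.9686094693070992 [-0.16671643 -0.90585854 -0.03272257] [ 4.63790823 -2.11470382  1.42648518] 5.8583
0.79 0.7883286534828624 [-0.2338765  -1.02082578 -0.10270875] [ 4.87554154 -1.7076047   1.59604934] 6.1917
0.61 0.6071114740518169 [-0.16344928 -1.01540696  0.00131361] [ 5.3565659  -1.08912299  1.26454831] 6.525
0.42 0.42541250953309406 [-0.04008211 -1.02350956 -0.04339174] [ 4.10504064 -1.61486957  2.62844623] 6.8583
0.24 0.24360429024261743 [ 0.10087043 -1.10238036 -0.09498476] [5.35352913 0.20728773 0.96406886] 7.1917
0.06 0.06203691316331672 [ 0.18337471 -1.13862723  0.05052817] [4.92576875 0.1900992  1.02609013] 7.525
9.0667
9.6083
```

View pics/d1.png

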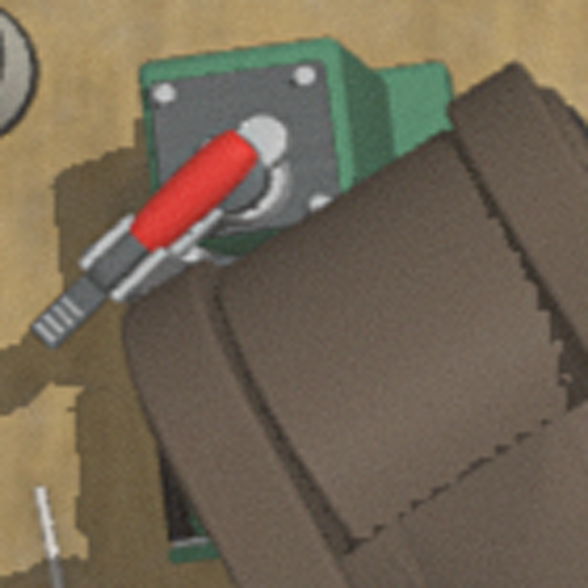

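The arm hides the dial; the torque trace showed two click peaks, and I'll check it by camera later. Now the heel.

Run:
```python
from h import *
f=grab_frame("top"); print("heel end",onz(f,120+48/4.2,180+335/4.2,207)[:2])
d=np.array([.6975,-.7166]); piv=np.array([442.5,367.5]); print("pred end",piv-40*d)
psi=-0.799
at=lambda r,z:[*(piv-r*d),z]
print(solve_ik(at(31,300),[np.pi,0,psi]),solve_ik(at(-85,330),[np.pi,0,psi]))
gripper_close(40)
reach(at(31,300),[np.pi,0,psi])
servo_line(at(31,235),velocity=100); b=state()["contact_force"]; print(b)
for z in (228,222,214,206):
    h=servo_line(at(31,z),velocity=40,f_stop=30); s=state(); print(z,h,s["eef_pos"][2],s["contact_force"]-b)
servo_line(at(31,260),velocity=150)
f=grab_frame("scene"); cv2.imwrite("pics/e1.png",cv2.resize(f["pixels"][190:290,90:290],None,fx=4,fy=4,interpolation=cv2.INTER_CUBIC)); print(state()["time"])
```

```text
heel end [416.34609214 391.99542848]
pred end [414.6   396.164]
[-1.60225656  0.49437965  1.16179001  1.68569724 -0.47199506  1.2782636
 -2.7126526 ] [-1.17877832  0.37312914  0.77118557  1.58822685 -0.26765083  1.28951141
 -2.73697663]
[-0.35568172  0.44660146  0.58585609]
228 False 227.90158742258234 [-0.17392721 -0.25949725 -0.83871761]
222 False 221.8591699778551 [ 0.26513714 -0.16126223 -0.80488688]
214 False 213.70447570087276 [-0.24975439 -0.3677763  -0.10889935]
206 False 205.68711736187612 [-0.066249   -1.22575132  0.40859039]
15.2833
```

View pics/e1.png

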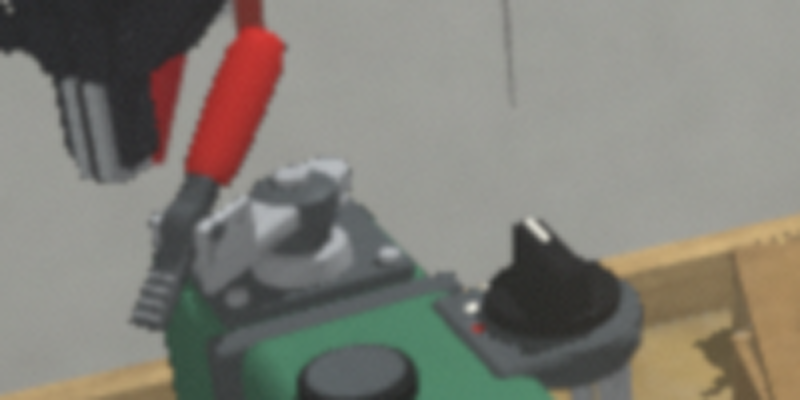

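Handle up to ~50–60° (scene crop: sleeve from (210,180) to (260,35)). The dial pointer appears to face away from the robot, as wanted. Now pushing the handle outward from inside to its stop.

Run:
```python
from h import *
d=np.array([.6975,-.7166]); piv=np.array([442.5,367.5]); psi=0.77
at=lambda r,z:[*(piv-r*d),z]
R=[np.pi,0,psi]
servo_line(at(31,345),velocity=200)
print(solve_ik(at(-95,345),R),solve_ik(at(0,345),R))
reach(at(-95,345),R)
servo_line(at(-95,262),velocity=150); b=state()["contact_force"]
h=servo_line(at(-45,262),velocity=80,f_stop=12); print(h,state()["contact_force"]-b)
h=servo_line(at(-12,262),velocity=30,f_stop=7); s=state(); p=s["eef_pos"]
print(h,"inward r",(p[:2]-piv)@d,s["contact_force"]-b,s["time"])
servo_line([*(piv+60*d),262],velocity=150)
t=grab_frame("top"); f=grab_frame("scene")
a=cv2.resize(f["pixels"][180:290,90:290],None,fx=2.9,fy=2.9,interpolation=cv2.INTER_CUBIC)[:, :580]
c=cv2.resize(t["pixels"][180:320,100:260],None,fx=3.6,fy=3.6,interpolation=cv2.INTER_CUBIC)[:270,:580]
a=a[:319]; w=min(a.shape[1],c.shape[1]); cv2.imwrite("pics/g1.png",np.vstack([a[:,:w],c[:,:w]]))
for n,q,bx in(("scene",f,(110,200,180,260)),("top",t,(100,190,190,300))):
    m=red(q["pixels"],*bx); k=max(cv2.findContours(m,0,2)[0],key=cv2.contourArea); print(n,cv2.boxPoints(cv2.minAreaRect(k)).tolist(), cv2.contourArea(k))
    print(proj(q,[*piv,222]),proj(q,[*piv,282.5]))
print(state()["time"])
```

```text
[-1.16253515  0.36905493  0.77617275  1.55685317 -0.26366048  1.32390481
 -1.15607827] [-1.35603861  0.34131224  0.7968681   1.59474242 -0.25027187  1.31144789
 -1.32420571]
True [ 3.44246477 -2.62239239  3.2789373 ]
True inward r 74.33793597525825 [ 0.61228916 -1.91128061  0.69234208] 18.8083
scene [[134.1999969482422, 231.4000244140625], [147.09999084472656, 192.70004272460938], [159.99998474121094, 197.00003051757812], [147.09999084472656, 235.70001220703125]] 477.5
[134.31093047 236.03499568] [127.82339014 196.74026317]
top [[141.5882110595703, 238.35293579101562], [154.6470489501953, 216.58822631835938], [164.05882263183594, 222.23529052734375], [150.99998474121094, 244.0]] 169.0
[142.67522947 243.82301908] [130.73245803 241.00455953]
19.1583
```

View pics/g1.png

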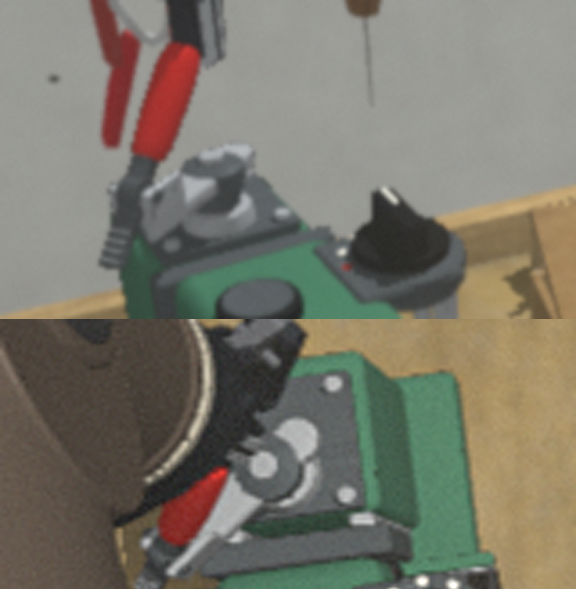

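The handle stands at ~60° (the stop tripped early on acceleration). Continuing the push in small steps, reading force at rest.

Run:
```python
from h import *
d=np.array([.6975,-.7166]); piv=np.array([442.5,367.5])
t=grab_frame("top"); print("hub",onz(t,173,220,195)[:2])
fr=lambda:np.mean([state()["contact_force"] for _ in range(5)],0)
b=fr()
for r in (50,42,36,32,29,27,25,23,21,19,17):
    h=servo_line([*(piv+r*d),262],velocity=60,f_stop=25); F=fr()-b; print(r,h,round(F[:2]@d,2))
    if F[:2]@d>7: break
servo_line([*(piv+60*d),262],velocity=150)
t=grab_frame("top"); f=grab_frame("scene")
for n,q,bx in(("scene",f,(120,200,180,260)),("top",t,(100,190,190,300))):
    m=red(q["pixels"],*bx); k=max(cv2.findContours(m,0,2)[0],key=cv2.contourArea); print(n,cv2.boxPoints(cv2.minAreaRect(k)).round(1).tolist())
cv2.imwrite("pics/g2.png",cv2.resize(f["pixels"][170:290,90:290],None,fx=4,fy=4,interpolation=cv2.INTER_CUBIC)); print(state()["time"])
```

```text
hub [485.84220298 322.01408099]
50 True -21.28
42 True -21.76
36 True -20.93
32 True -22.02
29 True -22.35
27 True -21.29
25 True -21.17
23 True -21.77
21 True -21.8
19 True -21.18
17 True -21.28
scene [[133.60000610351562, 231.1999969482422], [146.5, 192.5], [159.39999389648438, 196.8000030517578], [146.5, 235.5]]
top [[143.8000030517578, 238.10000610351562], [160.0, 228.0], [163.60000610351562, 233.8000030517578], [147.39999389648438, 243.89999389648438]]
22.8917
```

View pics/g2.png

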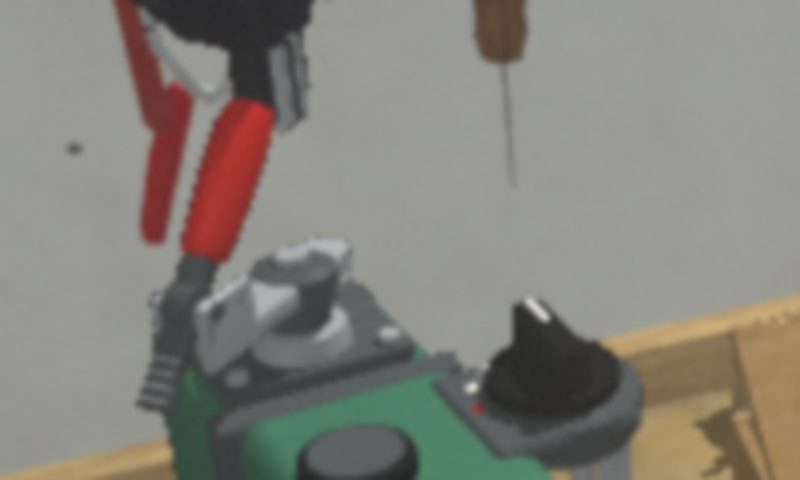

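Run:
```python
from h import *
d=np.array([.6975,-.7166]); piv=np.array([442.5,367.5]); n=np.array([.7166,.6975])
def show(l):
    pause(.2); F=np.mean([state()["contact_force"] for _ in range(5)],0); s=state(); p=s["eef_pos"]; print(l,"r %.1f t %.1f z %.1f"%((p[:2]-piv)@d,(p[:2]-piv)@n,p[2]),"F d,n,z",(F[:2]@d).round(1),(F[:2]@n).round(1),F[2].round(1),"op",round(s["opening"],1),s["time"])
show("now")
servo_line([*(piv+80*d),262],velocity=60); show("80")
servo_line([*(piv+66*d),262],velocity=60); show("66")
servo_line([*(piv+54*d),262],velocity=60); show("54")
```

```text
now r 68.4 t 3.0 z 267.3 F d,n,z 24.5 1.1 22.2 op -0.2 23.0917
80 r 79.0 t 0.0 z 261.7 F d,n,z -0.7 -0.1 0.1 op -0.1 23.775
66 r 68.8 t 0.9 z 263.8 F d,n,z 9.8 -0.3 7.5 op -0.2 24.3583
54 r 53.3 t -0.2 z 261.6 F d,n,z 0.7 -0.7 -0.9 op -0.2 24.9083
```

Run:
```python
from h import *
d=np.array([.6975,-.7166]); piv=np.array([442.5,367.5]); n=np.array([.7166,.6975])
def show(l):
    pause(.1); F=np.mean([state()["contact_force"] for _ in range(5)],0); s=state(); p=s["eef_pos"]; print(l,"r %.1f t %.1f z %.1f"%((p[:2]-piv)@d,(p[:2]-piv)@n,p[2]),"F d,n,z",(F[:2]@d).round(1),(F[:2]@n).round(1),F[2].round(1),s["time"]); return F
def look(nm=None):
    f=grab_frame("scene"); m=red(f["pixels"],120,200,180,260); k=max(cv2.findContours(m,0,2)[0],key=cv2.contourArea); print(cv2.boxPoints(cv2.minAreaRect(k)).round(1).tolist())
    if nm: cv2.imwrite(nm,cv2.resize(f["pixels"][170:290,90:290],None,fx=4,fy=4,interpolation=cv2.INTER_CUBIC))
look()
for r in (46,40,35,31,28):
    servo_line([*(piv+r*d),262],velocity=60); F=show(r)
    if F[:2]@d>8: break
look("pics/g3.png")
```

```text
[[124.30000305175781, 232.1999969482422], [130.1999969482422, 190.60000610351562], [149.89999389648438, 193.39999389648438], [144.0, 235.0]]
46 r 45.7 t -0.0 z 261.9 F d,n,z -0.5 -0.6 0.0 25.3417
40 r 39.9 t 0.0 z 262.0 F d,n,z 0.3 0.2 -0.2 25.6917
35 r 35.0 t -0.0 z 262.0 F d,n,z -0.2 0.2 -0.9 26.0417
31 r 31.0 t -0.0 z 262.1 F d,n,z 1.0 -0.2 0.3 26.3917
28 r 28.9 t 0.0 z 262.4 F d,n,z 5.4 -0.8 4.6 26.7417
[[120.80000305175781, 196.5], [135.1999969482422, 194.10000610351562], [142.0, 235.0], [127.5999984741211, 237.39999389648438]]
```

View pics/g3.png

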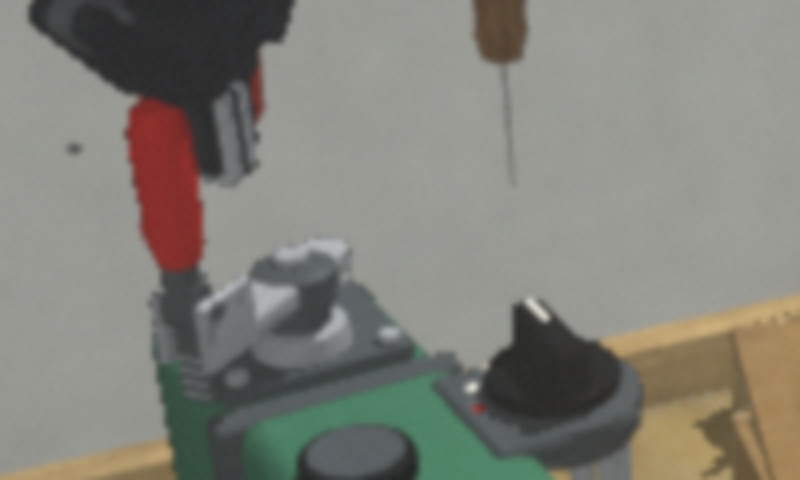

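Scene crop: the handle is vertical (red from (165,100) to (180,265) crop px), matching the projected upright pose within 2 px, and the stop was felt at 5 N. Next: grip it and wind, baseline force first.

```bash
cat > w.py <<'E'
from h import *
C=np.array([485.8,322.7]); RR=62; A0=2.343; Z=240
pos=lambda th:[*(C+RR*np.array([np.cos(A0-th),np.sin(A0-th)])),Z]
def tang(th,n=5):
    a=A0-th; F=np.mean([(pause(.01),state()["contact_force"])[1] for _ in range(n)],0)
    return -F[:2]@np.array([np.sin(a),-np.cos(a)]), F[:2]@np.array([np.cos(a),np.sin(a)]),F[2]
E
python3 - <<'E'
from w import *
d=np.array([.6975,-.7166]); piv=pos(0)[:2]; print(piv)
R=[np.pi,0,.77]
servo_line([*(piv+45*d),262],velocity=150); servo_line([*(piv+45*d),325],velocity=200)
servo_line([*piv,325],velocity=200); open_jaws()
h=servo_line([*piv,Z],velocity=120,f_stop=20); print(h,state()["eef_pos"])
if not h:
    gripper_close(40); s=state(); print(s["opening"],tang(0),s["time"])
    st=np.deg2rad(12)
    for i in range(1,25):
        th=i*st; servo_line(pos(th),velocity=70)
        q=tang(th,3)
        if i%2==0: print(i*12,np.round(q,1))
        if q[0]>12: print("HIGH");break
    s=state(); print(s["opening"],s["time"],s["qpos"].round(2),th)
E
```

```text
[np.float64(442.54163357026334), np.float64(367.1152421340989)]
False [442.99355059 367.26970583 240.64662874]
21.403069511464217 (np.float64(1.2308871896448033), np.float64(-2.558646521737988), np.float64(5.523640196576663)) 30.1417
24 [-2.7 -5.1  5.2]
48 [-3.6 -5.6  6.4]
72 [-3.6 -5.7  8.2]
96 [-3.5 -6.4 10.5]
120 [-2.7 -4.4 10.2]
144 [-3.2 -3.9 10.6]
168 [-2.9 -0.8  9.9]
192 [-2.7  1.4 10.5]
216 [-2.4  2.  11.2]
240 [-2.   2.3 12.5]
264 [-2.3  3.  13.7]
288 [-3.   4.8 14.2]
21.37641358505992 38.7833 [-1.43  0.28  0.83  1.95 -0.14  0.92 -1.42] 5.026548245743669
```

Run:
```python
from w import *
th0=np.deg2rad(288)
for k in range(1,10):
    th=th0+np.deg2rad(5*k); servo_line(pos(th),velocity=30)
    q=tang(th,3); e=state()["eef_pos"]; a=A0-th
    print(288+5*k,np.round(q,1),"lag",np.round((pos(th)[:2]-e[:2])@np.array([np.sin(a),-np.cos(a)]),2),state()["time"])
    if q[0]>8: break
```

```text
293 [-0.3  4.7 13.8] lag -0.71 39.1417
298 [-0.2  3.2 13.3] lag -0.64 39.5
303 [-0.5  2.2 11.3] lag -0.59 39.8583
308 [-0.1  1.7 10.5] lag -0.63 40.2167
313 [-0.   0.8  9.8] lag -0.56 40.575
318 [-0.   0.8  9.3] lag -0.49 40.9333
323 [-0.1 -0.5  8.4] lag -0.43 41.2917
328 [-0.7 -0.7  8.2] lag -0.29 41.65
333 [-0.6 -1.1  8.2] lag -0.18 42.0083
```

Run:
```python
from w import *
g=333
while g<570:
    g+=6; th=np.deg2rad(g); servo_line(pos(th),velocity=36)
    q=tang(th,3); print(g,np.round(q,1))
    if q[0]>3.2: break
print(state()["time"],state()["opening"])
```

```text
339 [-1.2 -1.1  6.9]
345 [-0.8 -2.3  6.7]
351 [-0.5 -2.4  7.5]
357 [-0.8 -2.5  7.5]
363 [-0.7 -3.   7.1]
369 [-0.8 -2.9  7.7]
375 [-0.8 -3.6  8.2]
381 [-1.1 -3.4  8. ]
387 [-0.6 -3.4  8.5]
393 [-0.8 -4.   8.6]
399 [-0.2 -3.2  8.7]
405 [-0.9 -3.7  9.1]
411 [-0.6 -4.4  9. ]
417 [-1.1 -4.1  9.2]
423 [-1.  -4.2 10.1]
429 [-0.7 -4.3 10. ]
435 [-0.5 -3.9 10.6]
441 [-0.1 -4.8 11.3]
447 [ 1.2 -4.7 11.7]
453 [ 2.5 -4.7 12.1]
459 [ 3.1 -4.1 11.9]
465 [ 4.4 -3.9 12. ]
49.8917 20.83549567355391
```

Stop felt from ~440° (1.22 turns): a steady rise of ~0.18 N/mm, now ~5 N over friction (~95 N on the post). Releasing and backing off for a check.

Run:
```python
from w import *
p=pos(np.deg2rad(465))
open_jaws(); servo_line([p[0],p[1],335],velocity=150)
move_joints([1.235,.434,.025,1.573,-.012,1.134,-.075]) if False else None
s=state(); q=s["qpos"].copy(); q[0]-=0.9 ; print(q.round(2),s["time"])
move_joints(q)
t=grab_frame("top"); f=grab_frame("scene"); s=state(); print(s["eef_pos"],s["contact_force"].round(1),s["time"])
a=cv2.resize(f["pixels"][180:330,90:290],None,fx=2,fy=2,interpolation=cv2.INTER_CUBIC)
c=cv2.resize(t["pixels"][180:320,110:260],None,fx=4,fy=4,interpolation=cv2.INTER_CUBIC)[:,:600]
o=np.zeros((560,800,3),np.uint8); o[:, :400][:300]=a; 
c=cv2.resize(t["pixels"][180:320,160:260],None,fx=4,fy=4,interpolation=cv2.INTER_CUBIC); o[:,400:]=c
cv2.imwrite("pics/f1.png",o)
print(proj(f,[p[0],p[1],222]),proj(f,[p[0],p[1],282]))
```

```text
[-2.14  0.43  0.79  1.51 -0.23  1.23 -1.31] 51.3167
[ 60.40401221 641.69573217 334.25105022] [ 0.1 -0.5  0.4] 53.4333
[132.35361108 209.50894836] [126.56717541 173.91256379]
```

View pics/f1.png

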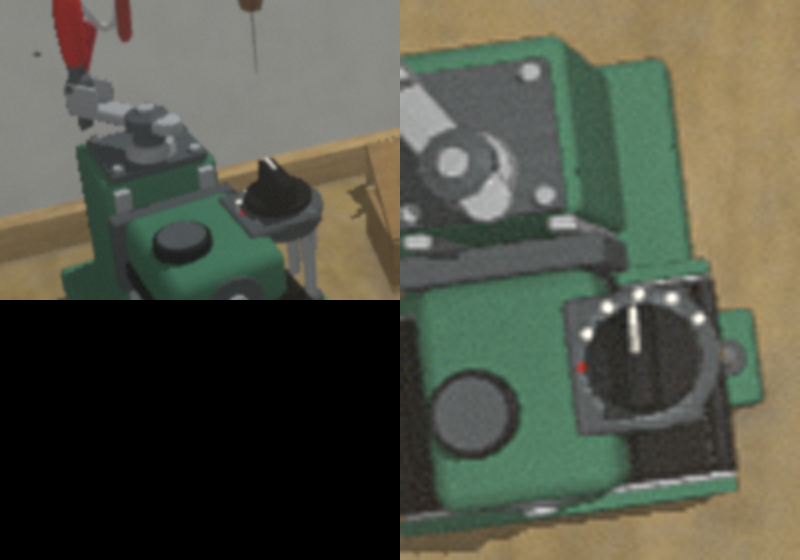

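Dial pointer (635,330) is at the third white dot (640,295). The handle looks upright, but the crop cuts its top; checking it numerically.

Run:
```python
from w import *
f=grab_frame("scene"); t=grab_frame("top")
m=red(f["pixels"],100,200,150,240)
for k in cv2.findContours(m,0,2)[0]:
    if cv2.contourArea(k)>60: print(cv2.boundingRect(k),cv2.boxPoints(cv2.minAreaRect(k)).round(1).tolist())
m=red(t["pixels"],100,190,160,300)
for k in cv2.findContours(m,0,2)[0]:
    if cv2.contourArea(k)>20: print("top",cv2.boundingRect(k))
for g in (455,460,465):
    p=pos(np.deg2rad(g))[:2]; print(g,proj(f,[*p,222]),proj(f,[*p,282]),proj(t,[*p,222]),proj(t,[*p,282]))
cv2.imwrite("pics/f2.png",cv2.resize(f["pixels"][150:250,90:210],None,fx=5,fy=5,interpolation=cv2.INTER_CUBIC))
```

```text
(117, 173, 20, 40) [[113.5999984741211, 174.89999389648438], [130.89999389648438, 170.89999389648438], [139.6999969482422, 208.8000030517578], [122.30000305175781, 212.8000030517578]]
top (130, 181, 20, 14)
455 [127.18275955 211.88055942] [121.13202446 175.95074172] [145.60227482 191.24673812] [134.04862834 184.86068331]
460 [129.67387271 210.65776532] [123.75328205 174.89884329] [148.09661463 189.33549506] [136.71768103 182.82005822]
465 [132.35361108 209.50894836] [126.56717541 173.91256379] [150.74451723 187.64395181] [139.55044132 181.01411835]
```

View pics/f2.png

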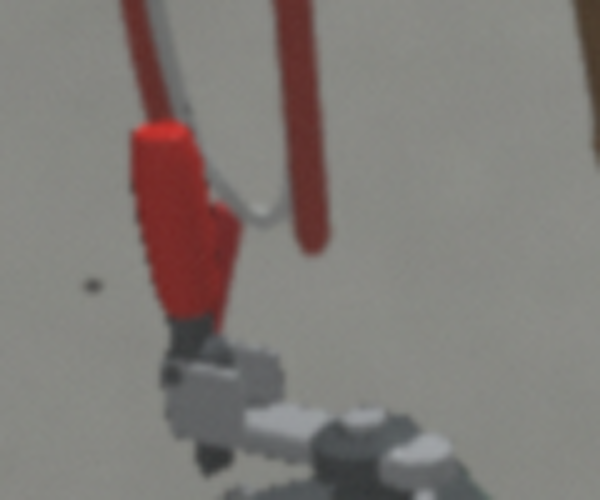

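Crop: sleeve top (165,130), base (190,315) crop px. Its slope matches the upright prediction, at ~457° after the expected spring-back. Handing in.

```bash
python3 -c "
from bench import *
print(finish_job())"
```

```text
the job is handed in; nothing more can be done
None
```

The job is handed in at about 54 s: dial on the third click, handle upright, head wound down onto its post with about 5 N at the handle above friction (roughly 95 N on the post by your figures), and the arm clear of everything; I didn't check the bystander tools for movement.

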